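# Load a block tray into a tissue arrayer and press home its three proud cores

## Task

Three cores still stand proud of the wax block in one of the two block trays. Take that tray by its upright fin, slide it into the slotted holder on the tissue arrayer's x-y stage until it is fully home, then step the stage so that each proud core in turn stands under the stylus and push the stylus knob right down, so that the core goes to the bottom of its hole. Leave the tray fully home in the holder with the stylus back up, and do not disturb the finished tray or the other things on the bench.

Things in the scene. Friction and masses are not known exactly. Their poses are not given: they have to be found in the camera images.
- arrayer: Hand tissue arrayer, fixed: grey base 210 x 170 mm, 16 mm high, column at its rear, white head 52 mm wide that overhangs the stage from 108 to 150 mm height and ends 45 mm in front of the stylus axis. Origin: on the bench straight under the stylus axis; x points from its open front to its column, z up. Turned left, yaw 1.05 to 1.5: its front looks to the robot's right.
- stage_x (a joint): Lower slide of the x-y stage, m: 0 = holder centre under the stylus axis; grows along the arrayer's +x; stops at -0.018 and +0.018. Slides freely by hand against about 2 N and stays where it is left.
- stage_y (a joint): Upper slide, carrying the tray holder, m: 0 = holder centre under the stylus axis; grows along the arrayer's +y; stops at -0.018 and +0.018; about 2 N.
- holder (a point): Centre of the tray holder's floor, 40 mm above the bench; moves with the stage, axes as the arrayer's. The holder is a slotted guide open to the front: side walls at y = +30 and -32 mm, end stop at x = +32 mm, lips over the flange (slot 8 mm high, lips reach in to y = +26 and -28, tops 12 mm above the floor). A tray fully home has its origin at this point and the same axes.
- entry (a point): Middle of the holder's front mouth at floor height, x = -44 mm from the holder's centre; the mouth is flared from here to x = -32 mm. A sprung roller in the right wall takes 4 to 10 N to pass, drops into the tray's edge notch when it is home and then keeps tray and stage together; pushing the tray in first drives the stage back to its stop.
- stylus (a joint): Press of the stylus, m: 0 = up (spring return), 0.0223 = fully down, tip 16 mm above the holder floor (4 mm below the top face of a loaded wax block). A stylus that lands on the wax beside a hole stops at about 0.018. Needs about 5 N, and 3 N more to move a core.
- stylus_tip (a point): Rounded lower end of the 5 mm steel stylus, on the arrayer's vertical axis, 78 mm above the bench when up.
- knob_top (a point): Centre of the top of the stylus's round black knob (34 mm across, 14 mm high), 197 mm above the bench when up, straight above the stylus tip.
- tray: Loose steel tray, about 0.25 kg, with the unfinished block: flange 64 mm long (x -32 to 32), 60 mm wide, 4 mm thick, +x corners rounded, notch in its -y edge; wax block 48 x 48 mm, top face 20 mm above the tray's underside, 3 x 3 holes of 9 mm, 14 mm apart. Origin: middle of the flange's underside; +x goes into the holder first, z up. One of two trays right of the arrayer.
- tray_grip (a point): Grip point on the tray's upright fin: x = -60, y = 0, z = 32 mm in the tray's frame. The fin is 10 mm thick (along y), 28 mm long (x -74 to -46) and stands up to z = 44 mm. With the tray home, the head above leaves room only for a gripper that leans back towards the front by about 35 to 45 degrees, closing along y.
- hole_a (a point): Centre of the mouth of core a's hole, on the wax face: x = -14, y = +14, z = 20 mm in the tray's frame.
- hole_b (a point): Centre of the mouth of core b's hole, on the wax face: x = +14, y = -14, z = 20 mm in the tray's frame.
- hole_c (a point): Centre of the mouth of core c's hole, on the wax face: x = +14, y = +14, z = 20 mm in the tray's frame.
- core_a (a joint): Height of core a (8 mm thick tissue core) above the bottom of its hole, m: 0 = at the bottom, its top 4 mm below the wax face like the six finished cores; starts at 0.009 to 0.012, standing 5 to 8 mm proud of the face.
- core_b (a joint): Height of core b above the bottom of its hole, m; as core a.
- core_c (a joint): Height of core c above the bottom of its hole, m; as core a.
- done_tray: The finished tray: the same as the other, but all nine cores lie below the wax face. Leave alone. Origin as for the tray.
- bottle_large: Reagent bottle, 42 mm across, 92 mm high, bystander. Origin: centre of its underside.
- bottle_small: Reagent bottle, 34 mm across, 78 mm high, bystander. Origin: centre of its underside.
- slide_carton: Open slide carton, 78 x 84 x 33 mm, bystander. Origin: centre of its underside.

How it is judged (in metres and radians):
On the way, in this order (a step that is already met when the one before it is completed fails the run):
1. the tray is fully home in the holder, all three cores still proud (x of tray in the frame of holder between -0.003 and 0.003 m and y of tray in the frame of holder between -0.004 and 0.003 m and z of tray in the frame of holder between -0.003 and 0.0045 m and angle between the x axis of tray and the x axis of holder, either way round below 0.08 rad and value of joint each of core_a, core_b, core_c above 0.005 m), for 0.2 s.
2. one of the three cores is at the bottom of its hole, the tray in the holder (x of tray in the frame of holder between -0.003 and 0.003 m and y of tray in the frame of holder between -0.004 and 0.003 m and z of tray in the frame of holder between -0.003 and 0.0045 m and angle between the x axis of tray and the x axis of holder, either way round below 0.08 rad and value of joint any of core_a, core_b, core_c below 0.002 m), for 0.1 s.
At the end, for the whole second after the job is handed in: All three cores at the bottom of their holes (within 2 mm), the tray at rest fully home in the holder (origin within 3 mm of the holder's point, 4 mm to its right, 4.5 mm upward, axes within 0.08 rad), and the stylus back up (within 3 mm) (value of joint each of core_a, core_b, core_c below 0.002 m and x of tray in the frame of holder between -0.003 and 0.003 m and y of tray in the frame of holder between -0.004 and 0.003 m and z of tray in the frame of holder between -0.003 and 0.0045 m and angle between the x axis of tray and the x axis of holder, either way round below 0.08 rad and value of joint stylus below 0.003 m and linear speed of tray below 0.01 m/s); the robot touches nothing.
It fails at once if the finished tray is moved more than 3 cm (distance of done_tray from where it was at the start of the episode above 0.03 m).
It fails at once if the larger bottle is moved more than 3 cm (distance of bottle_large from where it was at the start of the episode above 0.03 m).
It fails at once if the smaller bottle is moved more than 3 cm (distance of bottle_small from where it was at the start of the episode above 0.03 m).
It fails at once if the slide carton is moved more than 3 cm (distance of slide_carton from where it was at the start of the episode above 0.03 m).
It also fails if it takes over 72 s, if anything falls off the work surface, if the arm or the gripper's body presses on something with over 40 N, if the wrist force passes 120 N, or if a joint passes its speed limit or range.

## Robot

A 6-joint arm with a two-finger parallel gripper is mounted at the origin on a cart in front of the work surface, level with it; the furniture and walls round the work are solid. World frame = base frame: x ahead of the robot, y to its left, z up, the work surface at z = 0. Lengths are in mm, angles in rad, forces in N, time in s.
With the tool pointing down it reaches from about 350 to 725 mm from the base axis. Payload 4.3 kg.
Tool frame: the origin (TCP) lies at the very end of the fingers, on their centre line; the grasp point (between the pads) lies 19 mm behind it; z points along the fingers, y is the line along which they close (so a half turn about z gives the same grasp; the last joint's range is limited). The gripper opens to 85 mm and grips with 20 to 120 N. Pads are 22 mm wide; open, the fingers measure 114 mm over their backs; the gripper's body (76 mm by 85 mm) begins 54 mm behind the grasp point. The pads swing forward as they close: fully open they stand 13 mm farther back than shut.
Start: joints at [1.224, 0.377, 0.081, 1.274, 0, 1.46], TCP at [134.896, 558.99, 231.329] pointing down, gripper open.
Joint ranges: [-2.72, 2.72], [-0.84, 1.66], [-1.02, 1.22], [-1.77, 2.12], [-1.37, 1.28], [-3.14, 3.14]. Speed limits (rad/s): [2.57, 2.57, 3.14, 3.14, 3.14, 3.14].

## Interface

Orientations are given as a unit quaternion [w, x, y, z].
In Python, from cell import arm gives the robot as it stands.
- The arm moves only by the shell command python3 -m jog 'ROWS' [FORCE]. ROWS is JSON, one flat list of numbers, 7 for each row, row after row: the shift along the tool's x, y, z in mm, then the turn, a rotation vector about the tool's x, y, z in rad, then the closure, from 0 (fully open) to 1 (shut). A call has 1 to 20 rows; each row shifts and turns the commanded pose from where the row before left it, along the tool's axes as they then stand; what a row does not reach is not made up. A row lasts 1/8 s, in which the tool goes at most 62.5 mm and 10.7 degrees, less where a joint would pass 70% of its speed; a pose out of reach is approached as far as the arm can. A call with a gripper value outside its range is refused whole. The fingers move at their own pace and stop on an object; FORCE is the grip in N (left out, the last holds). Time passes only in rows, so rows that do not move let the fingers close. It gives the time, the measured TCP pose, the force, the opening and the grip force at its end, in the units of the state.
- arm.observe(): the state, without advancing time (a new reading comes with each control period).
- arm.grab_frame(name): name is "scene" or "top" or "wrist"; returns the picture (400x640x3 uint8, red, green, blue); there is no depth.
- arm.calibration(name): a dict with "fx", "fy", "cx", "cy" (pixels), "D" ([k1, k2, p1, p2, k3] as OpenCV has them; the pictures are not rectified), "R" (3x3) and "t" (3): a world point X has camera coordinates R X + t. Camera axes: x right, y down, z forward; pixel columns grow to the right and rows downward; lengths in mm; the calibration is good to about 2 mm. A picture is of the moment at which its call begins: read the wrist's pose just before it. calibration takes no time and is no camera call; for the wrist camera it gives the pose at the moment of the call.
- arm.close_job(): hands the job in; it is judged then, once.
The state is a dict: "t": time; "q": joint angles; "joint_vel": joint speeds; "tau": joint torques, N m; "tool_pos": TCP position; "ee_rot": TCP orientation; "force": force on the tool from outside, world axes, zero at the start; "moment": the same for the moment, N m; "gripper_width": opening from 0.0 (shut) to 1.0 (fully open); "grip_force": force on a finger pad.
Only numpy, scipy, OpenCV 4.12 (cv2) and the standard library are available. Lean on these libraries where they do the work, as an engineer would, in place of code of your own. Each camera call takes 0.05 s, during which the arm holds its last target. There are 200 camera calls.

## Working session

There is one attempt and no reset: what is moved stays moved. The work goes in short steps, Python scripts to look and compute and a shell command to move; the robot and the scene stay as the last step left them, time stands still between calls to the robot, and variables do not carry over. Pictures are saved under pics/ and viewed, at most 10 in all, crops included, and the job is handed in when it is done.

```bash
ls; mkdir -p pics; python3 - <<'E'
from cell import arm
import cv2,numpy as np
for n in ["scene","top"]:
    f=arm.grab_frame(n); cv2.imwrite(f"pics/{n}0.png",f[:,:,::-1])
    c=arm.calibration(n); print(n,{k:np.round(v,3).tolist() for k,v in c.items()})
print(arm.observe())
E
```

```text
pics
scene {'fx': 406.197, 'fy': 406.197, 'cx': 318.804, 'cy': 199.032, 'D': [-0.02, 0.0, 0.0, 0.0, 0.0], 'R': [[0.539, -0.842, 0.009], [-0.461, -0.304, -0.834], [0.705, 0.445, -0.552]], 't': [-370.515, 374.497, 794.993]}
top {'fx': 365.795, 'fy': 365.795, 'cx': 318.764, 'cy': 200.103, 'D': [-0.06, 0.0, 0.0, 0.0, 0.0], 'R': [[-0.09, -0.996, 0.006], [-0.947, 0.084, -0.31], [0.308, -0.033, -0.951]], 't': [22.033, 630.473, 1113.674]}
{'t': 0.1, 'q': array([ 1.22364802e+00,  3.78004709e-01,  7.97687652e-02,  1.27441885e+00,
       -3.77452132e-05,  1.46049632e+00]), 'joint_vel': array([-0.00035719, -0.00191873,  0.00260914,  0.00140856,  0.00195989,
       -0.00180216]), 'tau': array([ 1.39940152e-03, -4.64694393e+01,  2.70582336e+01,  1.20106971e-02,
       -9.19978947e-05, -1.00702277e-05]), 'tool_pos': array([134.7200323 , 558.38324665, 230.44951748]), 'ee_rot': array([-1.92309053e-04,  1.18147472e-01,  9.92995625e-01, -9.09313345e-04]), 'force': array([ 0.08623249, -0.73712665,  0.60800736]), 'moment': array([-0.02250753,  0.01016741,  0.03145205]), 'grip_force': 0.0, 'gripper_width': 0.9974345959292001}
```

View pics/scene0.png

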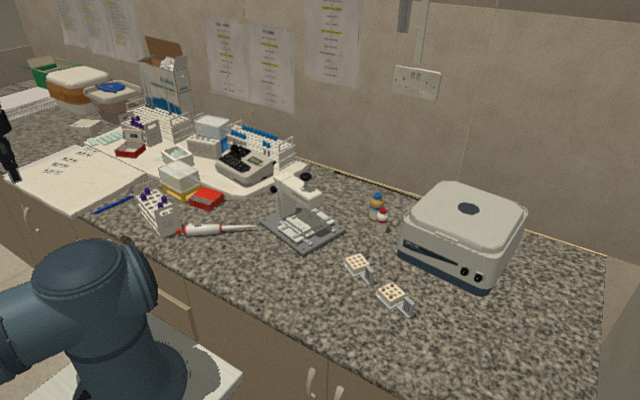

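View pics/top0.png

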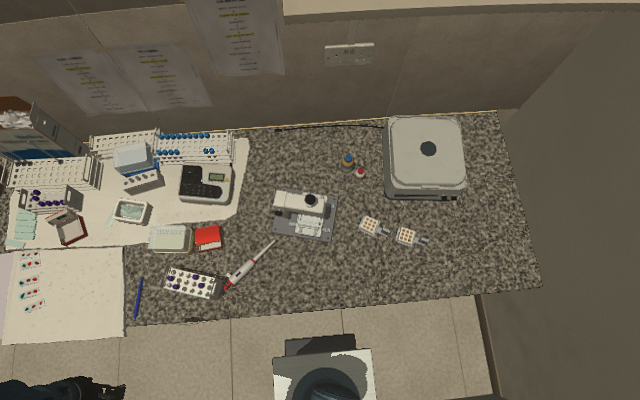

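Top view: arrayer around (303,215), head and knob at (311,200), and two trays at (370,225) and (408,236) with their fins to the right. I'll enlarge both views and get coarse positions.

```bash
cat > h.py <<'E'
import numpy as np,cv2
from scipy.spatial.transform import Rotation as Ro
def K(c): return np.array([[c["fx"],0,c["cx"]],[0,c["fy"],c["cy"]],[0,0,1.]])
def ray(c,uv):
    R=np.array(c["R"]);t=np.array(c["t"])
    p=cv2.undistortPoints(np.array(uv,float).reshape(-1,1,2),K(c),np.array(c["D"],float)).reshape(-1,2)
    return -R.T@t,(R.T@np.c_[p,np.ones(len(p))].T).T
def plane(c,uv,z):
    o,d=ray(c,uv); return o+d*((z-o[2])/d[:,2])[:,None]
def proj(c,X):
    return cv2.projectPoints(np.array(X,float).reshape(-1,3),cv2.Rodrigues(np.array(c["R"]))[0],np.array(c["t"],float),K(c),np.array(c["D"],float))[0].reshape(-1,2)
def pose(s):
    w,x,y,z=s["ee_rot"]; return np.array(s["tool_pos"]),Ro.from_quat([x,y,z,w])
E
python3 - <<'E'
import cv2,numpy as np
from cell import arm
from h import *
t=cv2.imread("pics/top0.png");s=cv2.imread("pics/scene0.png")
a=cv2.resize(t[180:250,265:440],(800,320),interpolation=2)
b=cv2.resize(s[165:320,255:455],(361,280),interpolation=2)
b2=cv2.resize(s[240:320,330:430],(350,280),interpolation=2)
o=np.zeros((600,800,3),np.uint8);o[:320]=a;o[320:,:361]=b;o[320:,400:750]=b2
cv2.imwrite("pics/crop0.png",o)
c=arm.calibration("top")
print(plane(c,[(370,225),(408,236)],20),plane(c,[(311,200)],197))
w=arm.calibration("wrist");p,r=pose(arm.observe())
Rw=np.array(w["R"]);print("cam in tool",r.inv().apply(-Rw.T@np.array(w["t"])-p),(Rw@r.as_matrix()).round(3),w["fx"])
print(r.as_matrix().round(3))
E
```

```text
[[ 549.39495153 -206.44304806   20.        ]
 [ 498.6442499  -332.63588917   20.        ]] [[600.92666494  -7.3950445  197.        ]]
cam in tool [  78.87253152   -0.16122767 -142.03034304] [[-0.     1.     0.001]
 [-0.951 -0.    -0.308]
 [-0.308 -0.001  0.951]] 299.81402247730676
[[-0.972  0.235 -0.001]
 [ 0.235  0.972 -0.002]
 [ 0.    -0.002 -1.   ]]
```

View pics/crop0.png

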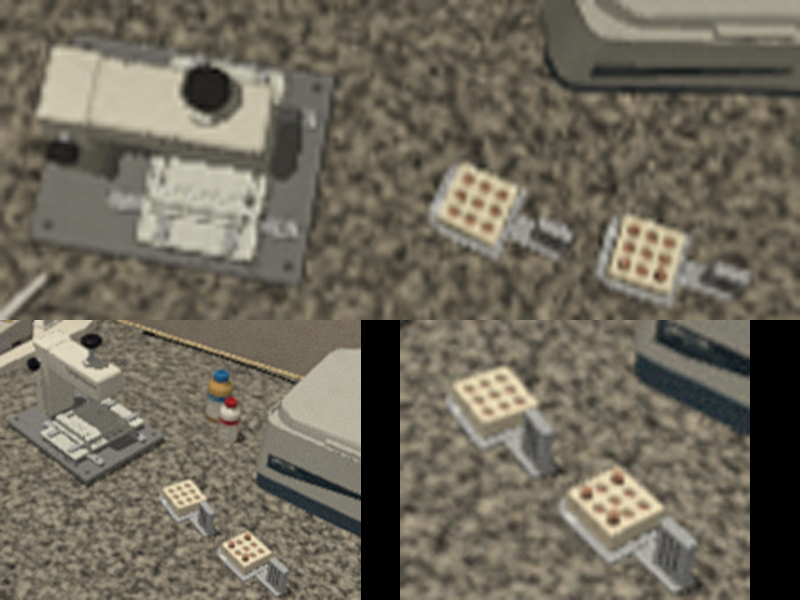

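The near/right tray (top 408,236) has three darker, raised cores at its corners, so it is the unfinished one. The left tray (370,225) is flat, so it is finished. I'll go above them for a wrist view.

```bash
python3 -m jog '[-38,-22.6,-4,0,0,0,0.2,-38,-22.6,-4,0,0,0,0.2,-38,-22.6,-4,0,0,0,0.2,-38,-22.6,-4,0,0,0,0.2,-38,-22.6,-4,0,0,0,0.2,-38,-22.6,-4,0,0,0,0.2,-38,-22.6,-4,0,0,0,0.2,-38,-22.6,-4,0,0,0,0.2,-38,-22.6,-4,0,0,0,0.2,-38,-22.6,-4,0,0,0,0.2,-17,-49,0,0,0,0,0.2,-17,-49,0,0,0,0,0.2,-17,-49,0,0,0,0,0.2,-17,-49,0,0,0,0,0.2,-17,-49,0,0,0,0,0.2,-17,-49,0,0,0,0,0.2,-17,-49,0,0,0,0,0.2,-17,-49,0,0,0,0,0.2,-17,-49,0,0,0,0,0.2,-17,-49,0,0,0,0,0.2]' 40
python3 -m jog '[0,0,0,0,0,0.167,0.2,0,0,0,0,0,0.167,0.2,0,0,0,0,0,0.167,0.2,0,0,0,0,0,0.167,0.2,0,0,0,0,0,0.167,0.2,0,0,0,0,0,0.167,0.2,0,0,0,0,0,0.167,0.2,0,0,0,0,0,0.167,0.2,0,0,0,0,0,0.167,0.2,0,0,0,0,0,0,0.2,0,0,0,0,0,0,0.2]'
python3 - <<'E'
from cell import arm
from h import *
import pickle
s=arm.observe();c=arm.calibration("wrist");f=arm.grab_frame("wrist")
pickle.dump((s,c,f),open("w1.pkl","wb"));cv2.imwrite("pics/w1.png",f[:,:,::-1])
print(s["q"].round(3),pose(s)[1].as_matrix().round(3))
E
```

```text
t: 2.6
tool_pos: [501.3, -267.6, 270.8]
ee_rot: [-0.0, 0.118, 0.993, 0.0]
force: [0.9, 0.7, -0.5]
gripper_width: 0.799
grip_force: 0.0
t: 3.98
tool_pos: [501.4, -266.0, 271.0]
ee_rot: [-0.0, 0.764, 0.646, -0.0]
force: [-0.5, -0.4, -0.3]
gripper_width: 0.801
grip_force: 0.0
[-0.599  0.357  0.153  1.368  0.     1.138] [[ 0.166  0.986 -0.   ]
 [ 0.986 -0.166  0.   ]
 [ 0.    -0.001 -1.   ]]
```

View pics/w1.png

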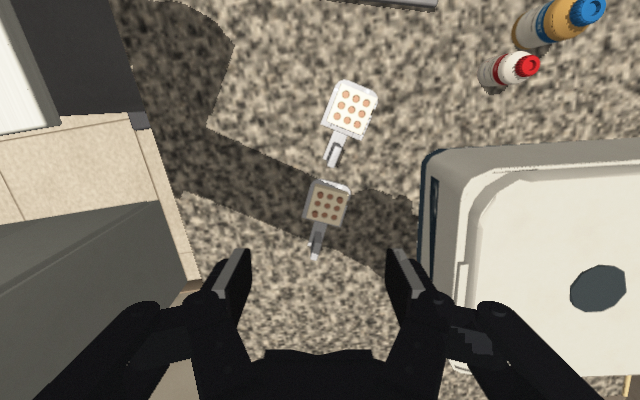

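The unfinished tray is at (328,203), in shadow, with its fin reaching to about (316,250). The finished tray is at (350,110). Next I'll measure the tray pose from the wax contour and check it against the fin.

```bash
cat > meas.py <<'E'
import pickle
from h import *
s,c,f=pickle.load(open("w1.pkl","rb"))
hsv=cv2.cvtColor(f,cv2.COLOR_RGB2HSV)
def wax(box):
    u0,v0,u1,v1=box
    g=f[v0:v1,u0:u1].astype(int); m=((g[...,0]-g[...,2]>18)&(g[...,0]>60)).astype(np.uint8)
    m=cv2.morphologyEx(m,cv2.MORPH_CLOSE,np.ones((5,5)));m=cv2.morphologyEx(m,cv2.MORPH_OPEN,np.ones((5,5)))
    cs=cv2.findContours(m,0,1)[0];k=max(cs,key=cv2.contourArea)
    return k.reshape(-1,2)+[u0,v0]
for box in [(295,172,360,235),(318,75,385,148)]:
    k=wax(box);X=plane(c,k,20)[:,:2].astype(np.float32)
    r=cv2.minAreaRect(X);print(r)
E
python3 meas.py
python3 - <<'E'
from meas import *
o=cv2.resize(f[165:270,280:380],(762,600-0),interpolation=2)[:,:,::-1].copy()
k=wax((295,172,360,235))
cv2.polylines(o,[((k-[280,165]+.5)*[7.62,5.714]).astype(int)],True,(0,0,255),1)
cv2.imwrite("pics/c1.png",o)
E
```

```text
((513.15380859375, -318.4916076660156), (75.41612243652344, 71.93577575683594), 80.43167877197266)
((554.5042724609375, -209.23448181152344), (87.0870361328125, 86.12965393066406), 80.42406463623047)
((513.15380859375, -318.4916076660156), (75.41612243652344, 71.93577575683594), 80.43167877197266)
((554.5042724609375, -209.23448181152344), (87.0870361328125, 86.12965393066406), 80.42406463623047)
```

View pics/c1.png

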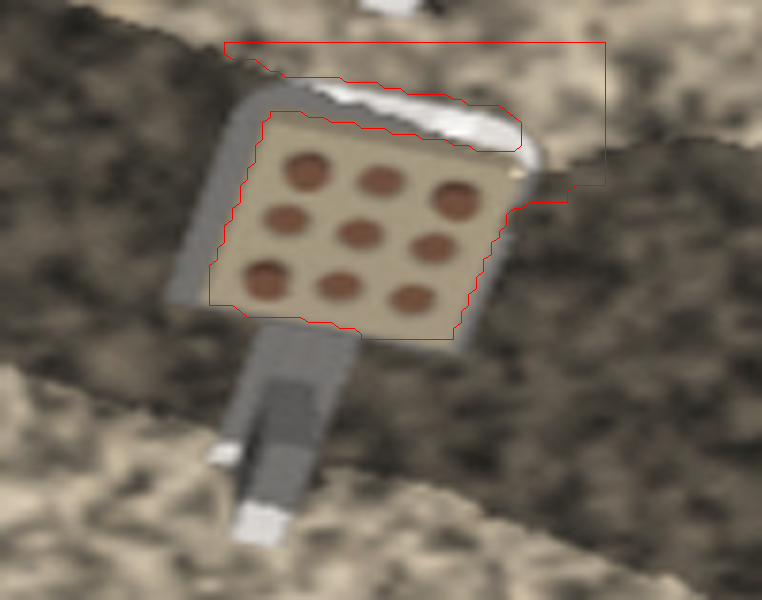

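The crop confirms it: the raised cores are top-left (c), top-right (b) and bottom-left (a), matching the given frame with +x pointing up the image. Next I'll fit the tray pose from the nine core centres.

```bash
cat > meas.py <<'E'
import pickle
from h import *
s,c,f=pickle.load(open("w1.pkl","rb"))
def cores(box,proud):
    u0,v0,u1,v1=box
    g=f[v0:v1,u0:u1].astype(float); big=cv2.resize(g,None,fx=4,fy=4,interpolation=cv2.INTER_CUBIC)
    m=((big[...,0]/(big[...,1]+1)>1.38)&(big[...,0]>50)).astype(np.uint8)
    n,l,st,ce=cv2.connectedComponentsWithStats(m)
    i=[j for j in range(1,n) if st[j,4]>60]
    return (ce[i]+.5)/4-.5+[u0,v0],st[i,4]
uv,ar=cores((300,180,352,228),1)
# order: tray frame grid
def fit(uv,zs_of,yaw0):
    P=plane(c,uv,18)[:,:2];cen=P.mean(0);G=[]
    R=np.array([[np.cos(yaw0),-np.sin(yaw0)],[np.sin(yaw0),np.cos(yaw0)]])
    G=np.round((P-cen)@R/14)*14
    z=[zs_of(tuple(g)) for g in G]
    P=np.array([plane(c,[u],zz)[0,:2] for u,zz in zip(uv,z)])
    a=G-G.mean(0);b=P-P.mean(0)
    sc=(a[:,0]+1j*a[:,1]);tc=b[:,0]+1j*b[:,1];k=(np.conj(sc)@tc)/(np.conj(sc)@sc)
    yaw=np.angle(k);t=P.mean(0)-((np.exp(1j*yaw)*(G.mean(0)@[1,1j])).view(float) if 0 else np.array([(np.exp(1j*yaw)*(G.mean(0)@[1,1j])).real,(np.exp(1j*yaw)*(G.mean(0)@[1,1j])).imag]))
    res=np.abs(tc-k*sc)
    return t,yaw,abs(k),res.max(),len(G)
pr={(-14,14):26,(14,-14):26,(14,14):26}
if __name__=="__main__":
    print(len(uv),ar)
    t,yaw,k,r,n=fit(uv,lambda g:pr.get(g,16),1.39)
    print(t,yaw,k,r,n)
    e=np.array([np.cos(yaw),np.sin(yaw)])
    print("grip",t-60*e)
    print("fin top ends pix",proj(c,[[*(t-46*e),44],[*(t-74*e),44]]))
    u2,a2=cores((322,78,380,135),0);print(len(u2),fit(u2,lambda g:16,1.39))
E
python3 meas.py
```

```text
9 [252 130 252 119 144 131 260 123 122]
[ 503.40330221 -327.48746137] 1.1366301852388092 1.014489120346505 1.457130057117039 9
grip [ 478.16405898 -381.92072879]
fin top ends pix [[318.1319241  242.56561391]
 [312.80408981 260.18704985]]Traceback (most recent call last):
  File "meas.py", line 32, in <module>
    u2,a2=cores((322,78,380,135),0);print(len(u2),fit(u2,lambda g:16,1.39))
                                                  ~~~^^^^^^^^^^^^^^^^^^^^^
  File "meas.py", line 14, in fit
    P=plane(c,uv,18)[:,:2];cen=P.mean(0);G=[]
      ~~~~~^^^^^^^^^
  File "h.py", line 9, in plane
    o,d=ray(c,uv); return o+d*((z-o[2])/d[:,2])[:,None]
        ~~~^^^^^^
  File "h.py", line 6, in ray
    p=cv2.undistortPoints(np.array(uv,float).reshape(-1,1,2),K(c),np.array(c["D"],float)).reshape(-1,2)
      ~~~~~~~~~~~~~~~~~~~^^^^^^^^^^^^^^^^^^^^^^^^^^^^^^^^^^^^^^^^^^^^^^^^^^^^^^^^^^^^^^^^
cv2.error: OpenCV(4.12.0) /io/opencv/modules/calib3d/src/undistort.dispatch.cpp:347: error: (-215:Assertion failed) CV_IS_MAT(_src) && CV_IS_MAT(_dst) && (_src->rows == 1 || _src->cols == 1) && (_dst->rows == 1 || _dst->cols == 1) && _src->cols + _src->rows - 1 == _dst->rows + _dst->cols - 1 && (CV_MAT_TYPE(_src->type) == CV_32FC2 || CV_MAT_TYPE(_src->type) == CV_64FC2) && (CV_MAT_TYPE(_dst->type) == CV_32FC2 || CV_MAT_TYPE(_dst->type) == CV_64FC2) in function 'cvUndistortPointsInternal'
```

```bash
python3 -m jog '[32.4,11,24.2,0,0,0,0.2,32.4,11,24.2,0,0,0,0.2,32.4,11,24.2,0,0,0,0.2,32.4,11,24.2,0,0,0,0.2,32.4,11,24.2,0,0,0,0.2,0,0,0,0,0.175,0,0.2,0,0,0,0,0.175,0,0.2,0,0,0,0,0.175,0,0.2,0,0,0,0,0.175,0,0.2,0,0,0,0,0,0,0.2,0,0,0,0,0,0,0.2]'
python3 - <<'E'
from cell import arm
from h import *
import pickle
s=arm.observe();c=arm.calibration("wrist");f=arm.grab_frame("wrist")
pickle.dump((s,c,f),open("w2.pkl","wb"));cv2.imwrite("pics/w2.png",cv2.resize(f,(800,500),interpolation=2)[:,:,::-1])
print(s["q"].round(3),pose(s)[1].as_matrix().round(3))
c=arm.calibration("top")
P=plane(c,[(272.6,232.5),(330.6,241.3),(337.3,196)],16);print(P,np.arctan2(*(P[0]-P[1])[[1,0]]),np.arctan2(*(P[2]-P[1])[[1,0]]))
E
```

```text
t: 5.4
tool_pos: [583.4, -115.5, 150.5]
ee_rot: [-0.22, 0.718, 0.606, 0.262]
force: [0.1, -0.6, 0.5]
gripper_width: 0.805
grip_force: 0.0
[-0.617  0.669  0.137  1.387  0.618  1.009] [[ 0.127  0.986  0.109]
 [ 0.755 -0.167  0.634]
 [ 0.643  0.001 -0.766]]
[[ 553.7585787   132.58850458   16.        ]
 [ 505.24025953  -64.33983178   16.        ]
 [ 666.65352755 -104.62065368   16.        ]] 1.329231847436151 -0.24455591045029856
```

View pics/w2.png

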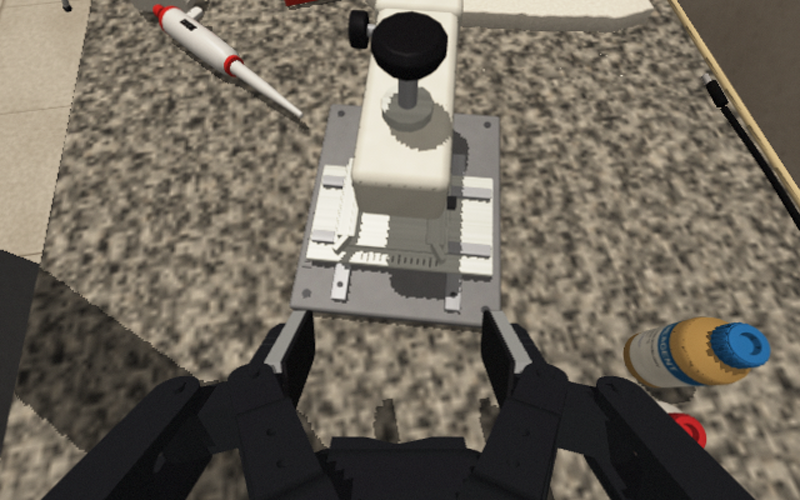

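Wrist view: knob top at (409,40), base front corners near (292,306) and (500,322), and the holder mouth flares near (345,245) and (437,252) (pixels at 1.25x). I'll zoom in on the holder and measure the knob and base.

```bash
python3 - <<'E'
import pickle
from h import *
s,c,f=pickle.load(open("w2.pkl","rb"))
k=f[5:70,285:372].astype(int).max(2)
m=(k<45).astype(np.uint8);n,l,st,ce=cv2.connectedComponentsWithStats(m);j=max(range(1,n),key=lambda i:st[i,4]);print(st[j]+[285,5,0,0,0],ce[j]+[285,5])
P=plane(c,[(327,30),ce[j]+[285,5]],197);print("knob",P)
P=plane(c,np.array([(292,306),(500,322)])*.8,16);print("base front",P,np.linalg.norm(P[0]-P[1]))
cv2.imwrite("pics/c2.png",cv2.resize(f[130:222,240:360],(780,598),interpolation=2)[:,:,::-1])
# knob with top cam
t=cv2.imread("pics/top0.png")[190:215,295:325].astype(int).max(2);m=(t<50).astype(np.uint8)
n,l,st,ce=cv2.connectedComponentsWithStats(m);print([(st[i].tolist(),(ce[i]+[295,190]).tolist()) for i in range(1,n) if st[i,4]>20])
for i in range(1,n):
  if st[i,4]>20: print(plane(__import__("cell").arm.calibration("top"),[ce[i]+[295,190]],192))
E
```

```text
[ 297   10   61   55 2555] [326.92524462  36.17377691]
knob [[606.59488809  -8.61495019 197.        ]
 [605.76328003 -12.97295489 197.        ]]
base front [[ 507.24634723  -64.70387152   16.        ]
 [ 666.92227223 -104.77512257   16.        ]] 164.62717328804024
[([11, 5, 9, 9, 71], [309.90140845070425, 198.90140845070422])]
[[606.37291951  -4.41042671 192.        ]]
```

View pics/c2.png

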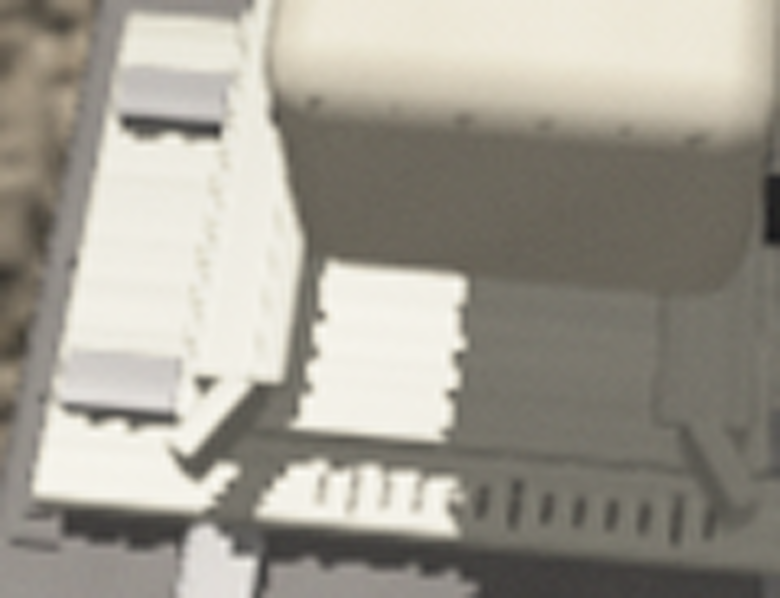

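```bash
python3 - <<'E'
import pickle
from h import *
s,c,f=pickle.load(open("w2.pkl","rb"))
O=np.array([606.5,-7]);yaw=1.327
E=np.array([[np.cos(yaw),np.sin(yaw)],[-np.sin(yaw),np.cos(yaw)]])
L={"lip L inner front":(285,382,48),"lip L inner back":(302,240,48),"lip R inner front":(657,415,52),"lip R inner back":(664,295,52),"lip L front outer":(195,380,52),"flareL tip":(180,460,48),"flareR tip":(740,510,48),"floor front edge L":(250,432,40),"floor front edge R":(690,468,40),"lower ledge R":(775,565,30)}
for k,(u,v,z) in L.items():
    p=plane(c,[(240+(u+.5)/6.5-.5,130+(v+.5)/6.5-.5)],z)[0,:2]; print(k,E@(p-O))
E
```

```text
lip L inner front [-29.07159143  35.19440664]
lip L inner back [-5.53325928 35.39628741]
lip R inner front [-31.92684979 -19.33663842]
lip R inner back [-12.6764184  -19.46709888]
lip L front outer [-31.46139885  47.5798393 ]
flareL tip [-42.4536847   48.86731439]
flareR tip [-44.06510398 -32.06819058]
floor front edge L [-34.15087464  40.72135716]
floor front edge R [-34.98376416 -25.23842008]
lower ledge R [-45.78932067 -39.39010137]
```

The lip separation comes out at 54.7 mm against 54 expected. That puts stage_y near +9 mm, stage_x near 0, the arrayer origin near (606.5,-7) and its yaw near 1.327. Now I'll move behind the fin, leaning 40° and aligned with the tray.

```bash
python3 -m jog '[0,0,0,-0.086,0,0.102,0.5,0,0,0,-0.086,0,0.102,0.5,-36.9,2.1,-21.8,0,0,0,0.5,-36.9,2.1,-21.8,0,0,0,0.5,-36.9,2.1,-21.8,0,0,0,0.5,-36.9,2.1,-21.8,0,0,0,0.5,-36.9,2.1,-21.8,0,0,0,0.5,-36.9,2.1,-21.8,0,0,0,0.5,-36.9,2.1,-21.8,0,0,0,0.5,-36.9,2.1,-21.8,0,0,0,0.5,0,0,0,0,0,0,0.5,0,0,0,0,0,0,0.5]'
python3 - <<'E'
from cell import arm
from h import *
import pickle
s=arm.observe();c=arm.calibration("wrist");f=arm.grab_frame("wrist")
pickle.dump((s,c,f),open("w3.pkl","wb"))
print(s["q"].round(3),pose(s)[1].as_matrix().round(3))
t=np.array([503.4,-327.5]);yaw=1.137;e=np.array([np.cos(yaw),np.sin(yaw)]);n=np.array([-e[1],e[0]])
pts=[[*(t+a*e+b*n),z] for a,b,z in [(-46,0,44),(-74,0,44),(-46,5,44),(-46,-5,44),(-74,5,44),(-74,-5,44),(24,24,20),(24,-24,20),(-24,24,20),(-24,-24,20)]]
q=proj(c,pts)
T=np.array([483.3,-370.8,17.4]);q=np.vstack([q,proj(c,[T])])
o=cv2.resize(f,(800,500),interpolation=2)[:,:,::-1].copy()
for a in q: cv2.circle(o,tuple(int(v) for v in a*1.25),2,(0,255,0),-1)
cv2.imwrite("pics/w3.png",o)
E
```

```text
t: 6.95
tool_pos: [456.7, -428.5, 94.8]
ee_rot: [-0.183, 0.792, 0.506, 0.289]
force: [-0.6, -0.3, 0.4]
gripper_width: 0.5
grip_force: 0.0
[-1.111  0.93   0.476  1.601  0.526  0.76 ] [[ 0.321  0.907  0.272]
 [ 0.695 -0.421  0.583]
 [ 0.643  0.002 -0.766]]
```

View pics/w3.png

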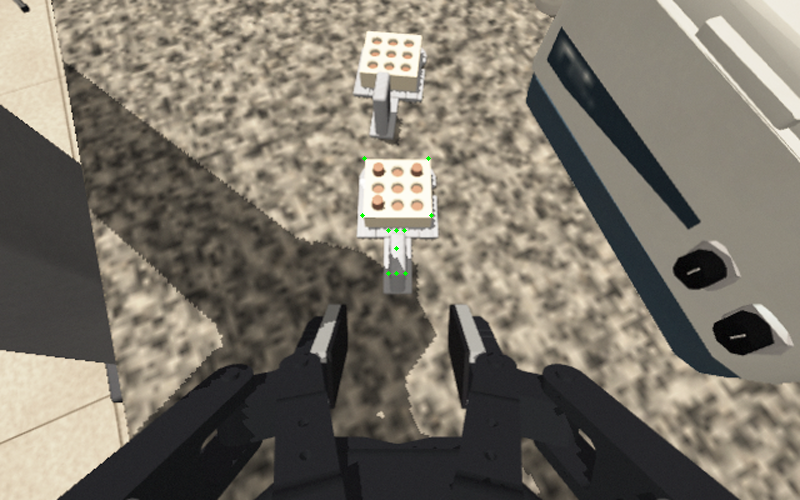

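The three raised cores are clear at (378,169), (417,169) and (378,202), and the fin is between the fingers. The overlay is a few pixels off at the front, so I'll refit from this closer view.

```bash
python3 - <<'E'
import meas; from meas import *
s,c,f=pickle.load(open("w3.pkl","rb")); meas.c=c; meas.f=f
uv,ar=cores((286,122,354,182),1); print(len(uv),ar,(uv*1.25).round(0).tolist())
t,yaw,k,r,n=fit(uv,lambda g:pr.get(g,16),1.137); print("all",t,yaw,k,r)
# wax rectangle corners seen
P=plane(c,np.array([(369,158),(435,160),(436,220),(363,216)])/1.25,20);print(P[:,:2].mean(0),[np.linalg.norm(P[i]-P[i-1]) for i in range(4)])
f2=P[0]+P[1]-P[2]-P[3];print("yaw rect",np.arctan2(f2[1],f2[0]))
G=np.round((plane(c,uv,18)[:,:2]-t)@np.array([[np.cos(yaw),-np.sin(yaw)],[np.sin(yaw),np.cos(yaw)]])/14)*14
keep=[i for i in range(n) if tuple(G[i]) not in pr]
Pf=plane(c,uv[keep],17)[:,:2];a=(G[keep]-G[keep].mean(0))@[1,1j];b=(Pf-Pf.mean(0))@[1,1j];kk=np.conj(a)@b/(np.conj(a)@a);y=np.angle(kk)
t2=Pf.mean(0)@[1,1j]-np.exp(1j*y)*(G[keep].mean(0)@[1,1j]);print("six",t2,y,abs(kk),abs(b-kk*a).max(),len(keep))
E
```

```text
3 [321 288 303] [[379.0, 172.0], [417.0, 173.0], [378.0, 206.0]]
all [ 501.59531027 -333.35223405] 1.1282228996475605 0.9601591749901369 0.011232243507932818
[ 505.56494112 -329.80745995] [np.float64(48.35279010429421), np.float64(49.181246031692844), np.float64(49.623617141228216), np.float64(50.910468151895394)]
yaw rect 1.0956588038645176Traceback (most recent call last):
  File "<stdin>", line 10, in <module>
  File "h.py", line 9, in plane
    o,d=ray(c,uv); return o+d*((z-o[2])/d[:,2])[:,None]
        ~~~^^^^^^
  File "h.py", line 6, in ray
    p=cv2.undistortPoints(np.array(uv,float).reshape(-1,1,2),K(c),np.array(c["D"],float)).reshape(-1,2)
      ~~~~~~~~~~~~~~~~~~~^^^^^^^^^^^^^^^^^^^^^^^^^^^^^^^^^^^^^^^^^^^^^^^^^^^^^^^^^^^^^^^^
cv2.error: OpenCV(4.12.0) /io/opencv/modules/calib3d/src/undistort.dispatch.cpp:347: error: (-215:Assertion failed) CV_IS_MAT(_src) && CV_IS_MAT(_dst) && (_src->rows == 1 || _src->cols == 1) && (_dst->rows == 1 || _dst->cols == 1) && _src->cols + _src->rows - 1 == _dst->rows + _dst->cols - 1 && (CV_MAT_TYPE(_src->type) == CV_32FC2 || CV_MAT_TYPE(_src->type) == CV_64FC2) && (CV_MAT_TYPE(_dst->type) == CV_32FC2 || CV_MAT_TYPE(_dst->type) == CV_64FC2) in function 'cvUndistortPointsInternal'
```

The core column at u≈397 is vertical on the camera's principal column, so yaw and lateral are within about 1 mm. Approaching and gripping.

```bash
python3 -m jog '[0,0,25,0,0,0,0.5,0,0,25,0,0,0,0.5,0,0,25,0,0,0,0.5,0,0,15,0,0,0,0.5,0,0,10,0,0,0,0.5,0,0,0,0,0,0,0.5,0,0,0,0,0,0,1,0,0,0,0,0,0,1,0,0,0,0,0,0,1,0,0,0,0,0,0,1,0,0,0,0,0,0,1,0,0,0,0,0,0,1]' 80
```

```text
t: 8.5
tool_pos: [482.9, -371.8, 17.7]
ee_rot: [-0.183, 0.792, 0.505, 0.289]
force: [-1.4, -2.5, 5.6]
gripper_width: 0.105
grip_force: 79.0
```

```bash
python3 -m jog '[12.9,0,-15.3,0,0,0,1,12.9,0,-15.3,0,0,0,1,12.9,0,-15.3,0,0,0,1,12.9,0,-15.3,0,0,0,1,0,0,0,0.061,0,-0.073,1,0,0,0,0.061,0,-0.073,1,23.7,2.95,19.9,0,0,0,1,23.7,2.95,19.9,0,0,0,1,23.7,2.95,19.9,0,0,0,1,23.7,2.95,19.9,0,0,0,1,23.7,2.95,19.9,0,0,0,1,23.7,2.95,19.9,0,0,0,1,23.7,2.95,19.9,0,0,0,1,23.7,2.95,19.9,0,0,0,1,0,0,0,0,0,0,1,0,0,0,0,0,0,1]'
cat > look.py <<'E'
import sys,pickle
from cell import arm
from h import *
# arrayer frame and cam picture with tool pose in arrayer frame
O=np.array([606.5,-7]);YAW=1.327
E=np.array([[np.cos(YAW),np.sin(YAW),0],[-np.sin(YAW),np.cos(YAW),0],[0,0,1]])
def toA(p): return E@(np.array(p)-[*O,0])
def toW(p): return E.T@np.array(p)+[*O,0]
def grab(nm,view="wrist"):
    s=arm.observe();c=arm.calibration(view);f=arm.grab_frame(view)
    pickle.dump((s,c,f),open(nm+".pkl","wb"));p,r=pose(s);A=E@r.as_matrix()
    print("TCP in arrayer",toA(p).round(1),"tool yaw err",np.arctan2(A[1,0],A[0,0]).round(4),"lean",np.arctan2(A[2,0],A[0,0]).round(3),"roll",A[2,1].round(4),"F",(E@s["force"]).round(1))
    return s,c,f
E
python3 - <<'E'
from look import *
s,c,f=grab("w4");cv2.imwrite("pics/w4.png",cv2.resize(f,(800,500),interpolation=2)[:,:,::-1])
E
```

```text
t: 10.5
tool_pos: [565.9, -136.7, 98.1]
ee_rot: [-0.21, 0.74, 0.578, 0.27]
force: [-0.6, 0.4, -3.0]
gripper_width: 0.105
grip_force: 78.5
TCP in arrayer [-135.7    8.1   98.1] tool yaw err -0.0 lean 0.699 roll 0.0015 F [ 0.2  0.7 -3. ]
```

View pics/w4.png

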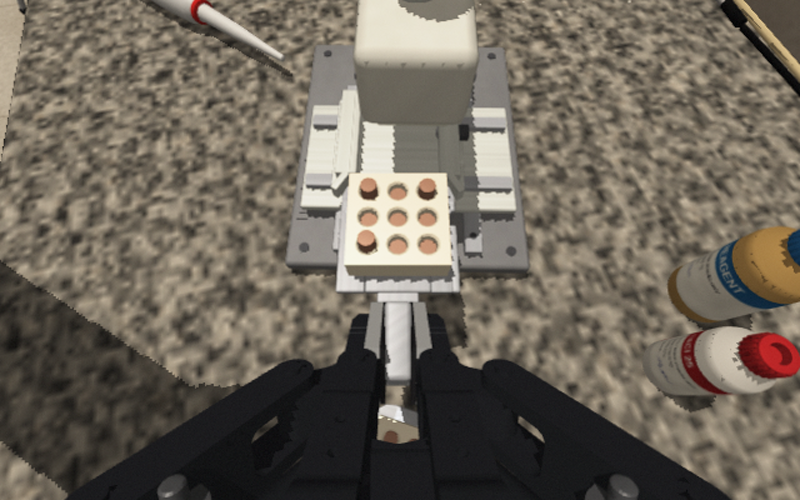

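Tray is carried level and aligned (wax block 348–449, centre 398), with the holder ahead. I'll check the lip edges in this view and how high the tray hangs.

```bash
python3 - <<'E'
from look import *
s,c,f=pickle.load(open("w4.pkl","rb"))
g=f.mean(2).astype(int)
for r in (112,118,124,130): print(r,"L",list(g[r,270:294]),"R",list(g[r,352:380]))
# tray: wax back/front top edges width -> height check
P=lambda u,v,z:toA(plane(c,[(u/1.25,v/1.25)],z)[0]).round(1)
for z in (98,102,106): print(z,P(348,173,z),P(447,173,z),P(344,265,z),P(452,265,z))
E
```

```text
112 L [np.int64(220), np.int64(222), np.int64(223), np.int64(222), np.int64(221), np.int64(221), np.int64(222), np.int64(221), np.int64(222), np.int64(222), np.int64(221), np.int64(218), np.int64(219), np.int64(218), np.int64(216), np.int64(206), np.int64(152), np.int64(105), np.int64(111), np.int64(112), np.int64(191), np.int64(225), np.int64(224), np.int64(223)] R [np.int64(107), np.int64(109), np.int64(110), np.int64(110), np.int64(111), np.int64(110), np.int64(113), np.int64(112), np.int64(111), np.int64(110), np.int64(111), np.int64(108), np.int64(110), np.int64(110), np.int64(107), np.int64(88), np.int64(67), np.int64(65), np.int64(67), np.int64(71), np.int64(64), np.int64(70), np.int64(94), np.int64(111), np.int64(112), np.int64(111), np.int64(151), np.int64(206)]
118 L [np.int64(217), np.int64(225), np.int64(224), np.int64(223), np.int64(222), np.int64(222), np.int64(222), np.int64(222), np.int64(223), np.int64(225), np.int64(210), np.int64(215), np.int64(223), np.int64(218), np.int64(216), np.int64(194), np.int64(136), np.int64(103), np.int64(110), np.int64(166), np.int64(21
[... 1620 characters left out ...]
64(229)] R [np.int64(104), np.int64(110), np.int64(110), np.int64(111), np.int64(110), np.int64(113), np.int64(112), np.int64(111), np.int64(111), np.int64(111), np.int64(113), np.int64(109), np.int64(108), np.int64(107), np.int64(108), np.int64(110), np.int64(110), np.int64(114), np.int64(113), np.int64(109), np.int64(110), np.int64(110), np.int64(109), np.int64(109), np.int64(110), np.int64(110), np.int64(111), np.int64(111)]
98 [-62.3  32.5  98. ] [-62.3 -17.   98. ] [-110.9   32.    98. ] [-111.   -16.7   98. ]
102 [-64.9  31.9 102. ] [-65.  -16.3 102. ] [-112.3   31.4  102. ] [-112.4  -16.1  102. ]
106 [-67.5  31.3 106. ] [-67.6 -15.7 106. ] [-113.7   30.8  106. ] [-113.8  -15.5  106. ]
```

Tray z, width (48 mm) and lateral (y≈7.9 against the holder's 8–9) all agree. I'll descend to floor height and start in.

```bash
python3 -m jog '[-6.3,0,7.5,0,0,0,1,-6.3,0,7.5,0,0,0,1,-6.3,0,7.5,0,0,0,1,-6.3,0,7.5,0,0,0,1,0,0,0,0,0,0,1,4.6,0,3.86,0,0,0,1,4.6,0,3.86,0,0,0,1,4.6,0,3.86,0,0,0,1,4.6,0,3.86,0,0,0,1,4.6,0,3.86,0,0,0,1,0,0,0,0,0,0,1]' 100
python3 - <<'E'
from look import *
s,c,f=grab("w5");cv2.imwrite("pics/w5.png",cv2.resize(f[20:270,200:440],(576,600),interpolation=2)[:,:,::-1])
E
```

```text
t: 11.92
tool_pos: [573.1, -106.6, 58.4]
ee_rot: [-0.211, 0.74, 0.578, 0.271]
force: [0.1, 0.1, -3.7]
gripper_width: 0.102
grip_force: 99.4
TCP in arrayer [-104.7    8.4   58.4] tool yaw err -0.0004 lean 0.7 roll 0.0008 F [ 0.1 -0.1 -3.7]
```

View pics/w5.png

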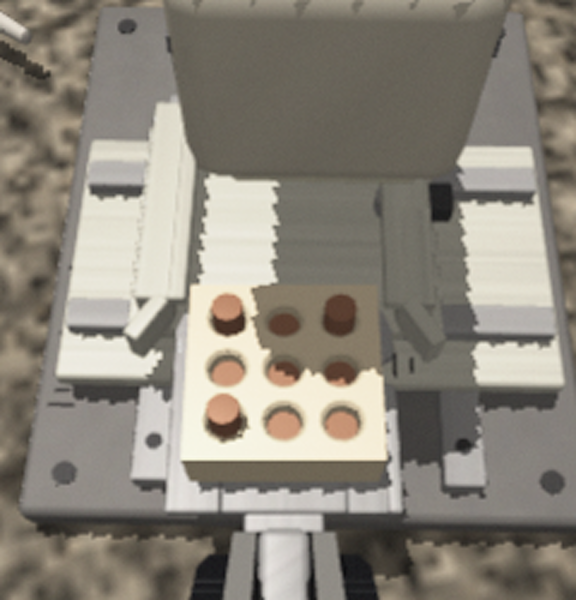

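Tray nose is in the mouth, centred (wax 190–380 between lips at 187 and 382), with no contact force. Continuing.

```bash
python3 -m jog '[3.83,0,3.215,0,0,0,1,3.83,0,3.215,0,0,0,1,3.83,0,3.215,0,0,0,1,3.83,0,3.215,0,0,0,1,3.83,0,3.215,0,0,0,1,3.83,0,3.215,0,0,0,1,3.83,0,3.215,0,0,0,1,3.83,0,3.215,0,0,0,1,3.83,0,3.215,0,0,0,1,0,0,0,0,0,0,1]' 100
python3 - <<'E'
from look import *
s,c,f=grab("w6")
E
python3 -m jog '[3.06,0,2.57,0,0,0,1,3.06,0,2.57,0,0,0,1,3.06,0,2.57,0,0,0,1,3.06,0,2.57,0,0,0,1,0,0,0,0,0,0,1]'
python3 - <<'E'
from look import *
s,c,f=grab("w7")
E
```

```text
t: 13.22
tool_pos: [584.1, -63.0, 58.4]
ee_rot: [-0.211, 0.74, 0.578, 0.271]
force: [-0.3, -0.7, -2.8]
gripper_width: 0.103
grip_force: 99.3
TCP in arrayer [-59.7   8.2  58.4] tool yaw err -0.0007 lean 0.7 roll 0.0007 F [-0.8  0.1 -2.8]
t: 13.9
tool_pos: [588.2, -47.8, 58.4]
ee_rot: [-0.21, 0.74, 0.578, 0.271]
force: [-0.3, -1.5, -4.7]
gripper_width: 0.099
grip_force: 99.5
TCP in arrayer [-44.    7.9  58.4] tool yaw err -0.0002 lean 0.7 roll 0.0014 F [-1.5 -0.1 -4.7]
```

```bash
python3 -m jog '[2.3,0,1.93,0,0,0,1,2.3,0,1.93,0,0,0,1,2.3,0,1.93,0,0,0,1,2.3,0,1.93,0,0,0,1,0,0,0,0,0,0,1]'
python3 - <<'E'
from look import *
s,c,f=grab("w8")
E
python3 -m jog '[1.53,0,1.286,0,0,0,1,1.53,0,1.286,0,0,0,1,1.53,0,1.286,0,0,0,1,0,0,0,0,0,0,1]'
python3 - <<'E'
from look import *
s,c,f=grab("w9");cv2.imwrite("pics/w9.png",cv2.resize(f[20:300,200:440],(514,600),interpolation=2)[:,:,::-1])
E
```

```text
t: 14.58
tool_pos: [591.3, -36.0, 58.5]
ee_rot: [-0.211, 0.74, 0.578, 0.271]
force: [0.8, -1.6, -4.5]
gripper_width: 0.101
grip_force: 99.4
TCP in arrayer [-31.8   7.8  58.5] tool yaw err -0.0001 lean 0.7 roll 0.0016 F [-1.4 -1.2 -4.5]
t: 15.12
tool_pos: [592.3, -32.2, 58.7]
ee_rot: [-0.209, 0.741, 0.578, 0.27]
force: [-3.4, -8.9, 0.8]
gripper_width: 0.103
grip_force: 101.0
TCP in arrayer [-27.9   7.7  58.7] tool yaw err -0.0017 lean 0.697 roll 0.0013 F [-9.5  1.1  0.8]
```

View pics/w9.png

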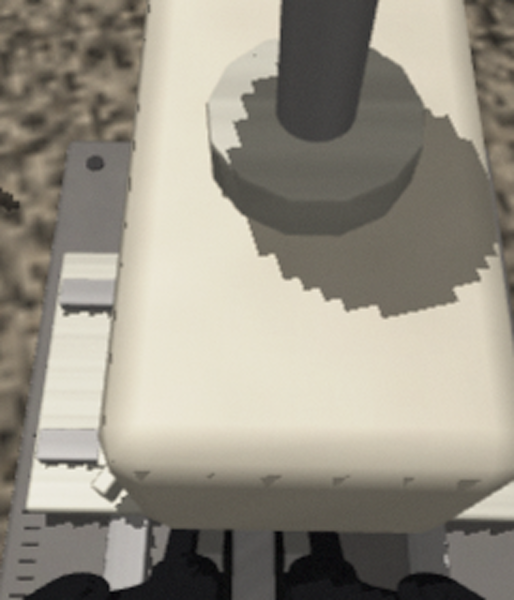

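```bash
python3 -m jog '[1.15,0,0.965,0,0,0,1,1.15,0,0.965,0,0,0,1,0,0,0,0,0,0,1]'
python3 - <<'E'
from look import *
s,c,f=grab("w10")
s,c,f=pickle.load(open("w9.pkl","rb"))
print(toA(plane(c,[(200+93/2.142,20+487/2.142)],48)[0]))
E
python3 -m jog '[1.15,0,0.965,0,0,0,1,1.15,0,0.965,0,0,0,1,0,0,0,0,0,0,1]'
python3 - <<'E'
from look import *
s,c,f=grab("w11")
E
```

```text
t: 15.55
tool_pos: [593.8, -32.4, 58.9]
ee_rot: [-0.207, 0.742, 0.578, 0.269]
force: [-7.5, -19.6, 3.4]
gripper_width: 0.099
grip_force: 102.6
TCP in arrayer [-27.7   6.2  58.9] tool yaw err -0.0015 lean 0.692 roll 0.0037 F [-20.9   2.5   3.4]
[-20.84551818  50.19079092  48.        ]
t: 15.98
tool_pos: [595.5, -32.5, 59.2]
ee_rot: [-0.204, 0.743, 0.578, 0.268]
force: [-9.0, -29.3, 7.7]
gripper_width: 0.097
grip_force: 103.9
TCP in arrayer [-27.5   4.5  59.2] tool yaw err -0.0009 lean 0.687 roll 0.0065 F [-30.6   1.7   7.7]
```

x stalls at -27.6 while the force goes from 9.5 to 30 N, so the tray is home with the stage at its +18 stop, which gives an x reference. I'll relieve the push and then find the +y stop the same way.

```bash
python3 -m jog '[-3.4,0,-2.9,0,0,0,1,-3.4,0,-2.9,0,0,0,1,0,0,0,0,0,0,1]'
python3 - <<'E'
from look import *
s,c,f=grab("w12")
E
python3 -m jog '[-1.5,0,-1.3,0,0,0,1,0,-3,0,0,0,0,1,0,-3,0,0,0,0,1,0,-3,0,0,0,0,1,0,0,0,0,0,0,1]'
python3 - <<'E'
from look import *
s,c,f=grab("w13")
E
```

```text
t: 16.4
tool_pos: [591.7, -33.2, 58.6]
ee_rot: [-0.211, 0.74, 0.578, 0.271]
force: [1.1, -3.2, -2.9]
gripper_width: 0.098
grip_force: 99.7
TCP in arrayer [-29.    8.1  58.6] tool yaw err -0.0016 lean 0.701 roll 0.0005 F [-2.8 -1.8 -2.9]
t: 17.08
tool_pos: [582.0, -32.8, 58.6]
ee_rot: [-0.211, 0.741, 0.578, 0.271]
force: [1.7, 0.7, -3.9]
gripper_width: 0.099
grip_force: 99.2
TCP in arrayer [-31.   17.6  58.6] tool yaw err -0.0016 lean 0.7 roll 0.0002 F [ 1.1 -1.4 -3.9]
```

```bash
python3 -m jog '[0,-1.5,0,0,0,0,1,0,-1.5,0,0,0,0,1,0,0,0,0,0,0,1]'
python3 - <<'E'
from look import *
s,c,f=grab("w13")
E
python3 -m jog '[0,-1.5,0,0,0,0,1,0,-1.5,0,0,0,0,1,0,0,0,0,0,0,1]'
python3 - <<'E'
from look import *
s,c,f=grab("w13")
E
```

```text
t: 17.5
tool_pos: [581.2, -33.5, 58.9]
ee_rot: [-0.209, 0.74, 0.578, 0.271]
force: [5.9, 0.3, -4.4]
gripper_width: 0.101
grip_force: 99.0
TCP in arrayer [-31.8  18.2  58.9] tool yaw err 0.0016 lean 0.699 roll 0.0046 F [ 1.7 -5.6 -4.4]
t: 17.92
tool_pos: [580.5, -34.1, 59.3]
ee_rot: [-0.207, 0.74, 0.579, 0.272]
force: [10.3, -1.0, -7.5]
gripper_width: 0.103
grip_force: 98.9
TCP in arrayer [-32.6  18.7  59.3] tool yaw err 0.0051 lean 0.698 roll 0.0095 F [  1.5 -10.2  -7.5]
```

The +y stop is at TCP y≈18.0, so stage_y ≈ TCP_y and stage_x ≈ TCP_x + 46.1. Now step to hole b: stage (-14, +14), i.e. TCP (-60.1, 14).

```bash
python3 -m jog '[-3.7,1.6,-3.1,0,0,0,1,-3.7,1.6,-3.1,0,0,0,1,-3.7,1.6,-3.1,0,0,0,1,-3.7,1.6,-3.1,0,0,0,1,-3.7,1.6,-3.1,0,0,0,1,-3.7,1.6,-3.1,0,0,0,1,0,0,0,0,0,0,1,0,0,0,0,0,0,1]'
python3 - <<'E'
from look import *
s,c,f=grab("w14");cv2.imwrite("pics/w14.png",cv2.resize(f[60:300,200:440],(600,600),interpolation=2)[:,:,::-1])
P=lambda u,v,z:toA(plane(c,[(u,v)],z)[0]).round(1)
E
```

```text
t: 18.98
tool_pos: [578.6, -62.6, 58.1]
ee_rot: [-0.21, 0.741, 0.578, 0.27]
force: [-1.0, -0.5, -1.5]
gripper_width: 0.105
grip_force: 99.7
TCP in arrayer [-60.7  13.7  58.1] tool yaw err -0.0015 lean 0.699 roll 0.0003 F [-0.8  0.9 -1.5]
```

View pics/w14.png

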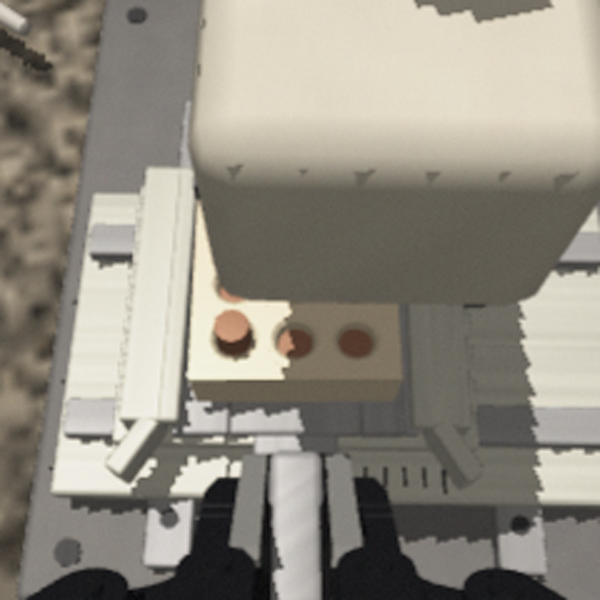

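The tray is home at the holder's lip fronts and hole b's column sits under the head. I'll release, retreat, rise and close over the knob.

```bash
python3 -m jog '[0.4,-0.3,0.3,0,0,0,1,0,0,0,0,0,0,1,0,0,0,0,0,0,0.5,0,0,0,0,0,0,0.5,0,0,0,0,0,0,0.5,0,0,-12,0,0,0,0.5,0,0,-38,0,0,0,0.5,25.3,0,-30.1,0,0,0,1,25.3,0,-30.1,0,0,0,1,25.3,0,-30.1,0,0,0,1,26,4.6,21.9,0,0,0,1,26,4.6,21.9,0,0,0,1,26,4.6,21.9,0,0,0,1,0,0,0,0,0,0,1,0,0,0,0,0,0,1]' 40
python3 - <<'E'
from look import *
s,c,f=grab("w15")
E
```

```text
t: 20.9
tool_pos: [608.8, 2.1, 215.1]
ee_rot: [-0.21, 0.741, 0.578, 0.271]
force: [-0.2, 0.2, 0.7]
gripper_width: -0.001
grip_force: 0.0
TCP in arrayer [  9.4  -0.  215.1] tool yaw err -0.001 lean 0.7 roll 0.0011 F [0.1 0.2 0.7]
```

```bash
python3 -m jog '[-6.4,0,7.7,0,0,0,1,-3.9,0,4.6,0,0,0,1,-3.9,0,4.6,0,0,0,1,-3.9,0,4.6,0,0,0,1,0,0,0,0,0,0,1]'
python3 -c "from look import *;grab('w16')"
python3 -m jog '[-1.3,0,1.5,0,0,0,1,-1.3,0,1.5,0,0,0,1,-1.3,0,1.5,0,0,0,1,0,0,0,0,0,0,1]'
python3 -c "from look import *;grab('w16')"
```

```text
t: 21.58
tool_pos: [609.0, 2.4, 186.4]
ee_rot: [-0.21, 0.741, 0.578, 0.271]
force: [-0.2, -3.0, 3.2]
gripper_width: -0.006
grip_force: 1.5
TCP in arrayer [  9.7  -0.2 186.4] tool yaw err -0.0012 lean 0.7 roll 0.0011 F [-2.9 -0.5  3.2]
t: 22.12
tool_pos: [609.1, 2.5, 181.2]
ee_rot: [-0.21, 0.74, 0.578, 0.271]
force: [-0.8, -3.0, 6.1]
gripper_width: 0.004
grip_force: 2.6
TCP in arrayer [  9.9  -0.3 181.2] tool yaw err -0.0005 lean 0.7 roll 0.0017 F [-3.1  0.1  6.1]
```

```bash
python3 -m jog '[-1.3,0,1.5,0,0,0,1,-1.3,0,1.5,0,0,0,1,0,0,0,0,0,0,1]'
python3 -c "from look import *;grab('w16')"
python3 -m jog '[-1.3,0,1.5,0,0,0,1,-1.3,0,1.5,0,0,0,1,0,0,0,0,0,0,1]'
python3 -c "from look import *;grab('w16')"
```

```text
t: 22.55
tool_pos: [609.4, 2.6, 179.5]
ee_rot: [-0.21, 0.74, 0.578, 0.272]
force: [-6.5, -5.8, 15.5]
gripper_width: 0.001
grip_force: 8.0
TCP in arrayer [ 10.   -0.5 179.5] tool yaw err -0.0005 lean 0.702 roll 0.0029 F [-7.2  4.9 15.5]
t: 22.98
tool_pos: [609.7, 2.7, 179.1]
ee_rot: [-0.21, 0.74, 0.577, 0.274]
force: [-15.2, -9.8, 32.4]
gripper_width: -0.002
grip_force: 16.5
TCP in arrayer [ 10.1  -0.8 179.1] tool yaw err -0.0003 lean 0.705 roll 0.0051 F [-13.2  12.4  32.4]
```

Stalled at z=179.6, just below the 181.7 predicted for full travel; landing on wax would be about 186. I'll confirm by checking for spring force at z≈199.

```bash
python3 -m jog '[5.1,0,-6.1,0,0,0,1,5.1,0,-6.1,0,0,0,1,5.1,0,-6.1,0,0,0,1,0,0,0,0,0,0,1]'
python3 -c "from look import *;grab('w16')"
python3 -m jog '[1.3,0,-1.5,0,0,0,1,0,0,0,0,0,0,1]'
python3 -c "from look import *;grab('w16')"
python3 -m jog '[3.2,0,-3.8,0,0,0,1,0,0,0,0,0,0,1]'
python3 -c "from look import *;grab('w16')"
```

```text
t: 23.52
tool_pos: [609.1, 2.5, 196.8]
ee_rot: [-0.211, 0.74, 0.578, 0.271]
force: [1.4, -1.0, 1.0]
gripper_width: -0.004
grip_force: 0.9
TCP in arrayer [  9.9  -0.2 196.8] tool yaw err -0.0004 lean 0.7 roll 0.0013 F [-0.6 -1.6  1. ]
t: 23.82
tool_pos: [608.8, 2.6, 198.3]
ee_rot: [-0.211, 0.74, 0.578, 0.271]
force: [1.2, 0.1, 2.3]
gripper_width: 0.002
grip_force: 0.8
TCP in arrayer [9.900e+00 1.000e-01 1.983e+02] tool yaw err -0.0013 lean 0.7 roll 0.0004 F [ 0.4 -1.1  2.3]
t: 24.12
tool_pos: [608.6, 2.4, 203.5]
ee_rot: [-0.211, 0.741, 0.578, 0.27]
force: [1.1, -0.2, -0.3]
gripper_width: -0.002
grip_force: 0.0
TCP in arrayer [  9.6   0.3 203.5] tool yaw err -0.0014 lean 0.699 roll 0.0003 F [ 0.1 -1.1 -0.3]
```

There is still contact at 198.3 and none at 203.5, so the stroke was full and core b is down. Back to the fin, regrip and slide to hole c (-14,-14).

```bash
python3 -m jog '[7.1,0,-8.4,0,0,0,1,-26,-4.57,-21.9,0,0,0,1,-26,-4.57,-21.9,0,0,0,1,-26,-4.57,-21.9,0,0,0,1,-25.3,0,30.1,0,0,0,0.5,-25.3,0,30.1,0,0,0,0.5,-25.3,0,30.1,0,0,0,0.5,0,0,0,0,0,0,0.5]' 100
python3 -c "from look import *;grab('w17')"
```

```text
t: 25.18
tool_pos: [569.0, -91.9, 94.6]
ee_rot: [-0.213, 0.741, 0.577, 0.27]
force: [-0.6, -0.5, 0.5]
gripper_width: 0.498
grip_force: 0.0
TCP in arrayer [-91.4  15.9  94.6] tool yaw err -0.006 lean 0.702 roll -0.0049 F [-0.6  0.4  0.5]
```

```bash
python3 -m jog '[0.4,1.9,-2,0.004,0,-0.005,0.5,0,0,25,0,0,0,0.5,0,0,25,0,0,0,0.5,0,0,0,0,0,0,0.5,0,0,0,0,0,0,1,0,0,0,0,0,0,1,0,0,0,0,0,0,1]' 100
python3 -c "from look import *;grab('w17')"
python3 -m jog '[0,0,0,0,0,0,1,0,5.6,0,0,0,0,1,0,5.6,0,0,0,0,1,0,5.6,0,0,0,0,1,0,5.6,0,0,0,0,1,0,5.6,0,0,0,0,1,0,0,0,0,0,0,1,0,0,0,0,0,0,1]'
python3 -c "from look import *;grab('w17')"
```

```text
t: 26.1
tool_pos: [580.9, -64.0, 61.5]
ee_rot: [-0.211, 0.739, 0.58, 0.271]
force: [-0.7, -2.2, 6.0]
gripper_width: 0.097
grip_force: 97.6
TCP in arrayer [-61.5  11.1  61.5] tool yaw err 0.006 lean 0.7 roll 0.003 F [-2.3  0.1  6. ]
t: 27.15
tool_pos: [608.6, -70.5, 61.5]
ee_rot: [-0.21, 0.739, 0.58, 0.271]
force: [1.5, -1.1, 5.1]
gripper_width: 0.093
grip_force: 98.1
TCP in arrayer [-61.1 -17.3  61.5] tool yaw err 0.0068 lean 0.701 roll 0.0038 F [-0.7 -1.8  5.1]
```

The fin self-centred in the jaws with the stage a little off, and we are now near the y stop (-17.3). Nudging to -14.

```bash
python3 -m jog '[0,-1.7,0,0,0,0,1,0,-1.7,0,0,0,0,1,0,0,0,0,0,0,1,0,0,0,0,0,0,1]'
python3 -c "from look import *;s,c,f=grab('w18');print(s['q'].round(3))"
```

```text
t: 27.7
tool_pos: [605.3, -69.6, 61.5]
ee_rot: [-0.21, 0.738, 0.58, 0.271]
force: [0.9, -1.3, 6.9]
gripper_width: 0.101
grip_force: 98.4
TCP in arrayer [-61.1 -14.   61.5] tool yaw err 0.0073 lean 0.701 roll 0.0042 F [-1.  -1.2  6.9]
[-0.546  0.691 -0.065  1.059  0.663  1.179]
```

```bash
python3 - <<'E'
import meas; from meas import *
from look import toA
for nm,y in (("w14",13.7),("w18",-14)):
    s,c,f=pickle.load(open(nm+".pkl","rb")); meas.c=c; meas.f=f
    uv,ar=cores((240,150,440,230),1)
    for u,a in zip(uv,ar):
        if a>100: print(nm,u.round(1),a,"z56",toA(plane(c,[u],56)[0]).round(1),"z66",toA(plane(c,[u],66)[0])[:2].round(1))
E
```

```text
w14 [294.  197.3] 812 z56 [-26.1  27.4  56. ] z66 [-30.2  26.5]
w14 [319.3 196.9] 989 z56 [-25.9  12.6  56. ] z66 [-30.   12.7]
w14 [341.7 196.7] 1416 z56 [-25.9  -0.4  56. ] z66 [-29.9   0.5]
w18 [293.3 192.3] 2541 z56 [-22.1   0.7  56. ] z66 [-26.4  -0.2]
w18 [317.6 196.8] 1371 z56 [-24.9 -13.9  56. ] z66 [-29.  -13.9]
w18 [341.1 196.7] 1347 z56 [-24.8 -27.9  56. ] z66 [-28.9 -27. ]
```

The vision y agrees (centre hole -13.9), and x is about 0.8 mm forward. I'll trim, release and go to the knob.

```bash
python3 -m jog '[-0.7,0,-0.6,0,0,0,1,0,0,0,0,0,0,1,0,0,0,0,0,0,0.5,0,0,0,0,0,0,0.5,0,0,0,0,0,0,0.5,0,0,-12,0,0,0,0.5,0,0,-38,0,0,0,0.5,24.7,0,-29.4,0,0,0,1,24.7,0,-29.4,0,0,0,1,24.7,0,-29.4,0,0,0,1,26.6,-4.67,22.3,0,0,0,1,26.6,-4.67,22.3,0,0,0,1,26.6,-4.67,22.3,0,0,0,1,0,0,0,0,0,0,1,0,0,0,0,0,0,1]' 40
python3 -c "from look import *;grab('w19')"
```

```text
t: 29.62
tool_pos: [607.1, 2.5, 214.1]
ee_rot: [-0.211, 0.739, 0.58, 0.27]
force: [-0.5, -0.7, 0.0]
gripper_width: 0.001
grip_force: 0.0
TCP in arrayer [  9.4   1.8 214.1] tool yaw err 0.0056 lean 0.699 roll 0.0014 F [-0.8  0.4  0. ]
```

```bash
python3 -m jog '[-6.4,1,7.7,0,0,0,1,-3.9,0.5,4.6,0,0,0,1,-3.9,0,4.6,0,0,0,1,-3.9,0,4.6,0,0,0,1,-2.6,0,3,0,0,0,1,-2.6,0,3,0,0,0,1,-0.7,0,0.8,0,0,0,1,0,0,0,0,0,0,1]'
python3 -c "from look import *;grab('w20')"
python3 -m jog '[-1.3,0,1.5,0,0,0,1,0,0,0,0,0,0,1]'
python3 -c "from look import *;grab('w20')"
```

```text
t: 30.68
tool_pos: [609.1, 2.3, 179.5]
ee_rot: [-0.211, 0.739, 0.58, 0.272]
force: [-7.1, -6.2, 15.7]
gripper_width: 0.0
grip_force: 8.2
TCP in arrayer [  9.6  -0.3 179.5] tool yaw err 0.0058 lean 0.702 roll 0.0035 F [-7.7  5.4 15.7]
t: 30.98
tool_pos: [609.2, 2.3, 179.3]
ee_rot: [-0.211, 0.739, 0.58, 0.272]
force: [-10.9, -8.0, 25.2]
gripper_width: 0.002
grip_force: 12.4
TCP in arrayer [  9.7  -0.4 179.3] tool yaw err 0.0059 lean 0.703 roll 0.0045 F [-10.4   8.6  25.2]
```

Same bottom (179.4), so core c is down. Back to the fin.

```bash
python3 -m jog '[8.6,0,-10.2,0,0,0,1,8.6,0,-10.2,0,0,0,1,8.6,0,-10.2,0,0,0,1,-26.2,4.57,-22,0,0,0,1,-26.2,4.57,-22,0,0,0,1,-26.2,4.57,-22,0,0,0,1,-25.2,0,30,0,0,0,0.5,-25.2,0,30,0,0,0,0.5,-25.2,0,30,0,0,0,0.5,0,0,0,0,0,0,0.5,0,0,0,0,0,0,0.5]' 100
python3 -c "from look import *;grab('w21')"
```

```text
t: 32.4
tool_pos: [598.1, -100.0, 98.3]
ee_rot: [-0.211, 0.738, 0.58, 0.27]
force: [0.3, -0.2, 0.2]
gripper_width: 0.501
grip_force: 0.0
TCP in arrayer [-92.3 -14.3  98.3] tool yaw err 0.0061 lean 0.7 roll 0.0016 F [-0.1 -0.3  0.2]
```

```bash
python3 -m jog '[0,0.3,26,0.0,0,0,0.5,0,0,25,0,0,0,0.5,0,0,0,0,0,0,0.5,0,0,0,0,0,0,1,0,0,0,0,0,0,1,0,0,0,0,0,0,1,0,0,0,0,0,0,1]' 100
python3 -c "from look import *;grab('w22')"
python3 -m jog '[4.29,0,3.6,0,0,0,1,4.29,0,3.6,0,0,0,1,4.29,0,3.6,0,0,0,1,4.29,0,3.6,0,0,0,1,4.29,0,3.6,0,0,0,1,0,0,0,0,0,0,1,0,0,0,0,0,0,1]'
python3 -c "from look import *;grab('w23')"
```

```text
t: 33.33
tool_pos: [606.6, -69.1, 59.6]
ee_rot: [-0.211, 0.739, 0.58, 0.271]
force: [-2.8, -0.8, 6.9]
gripper_width: 0.099
grip_force: 97.6
TCP in arrayer [-60.2 -15.1  59.6] tool yaw err 0.0063 lean 0.701 roll 0.0033 F [-1.5  2.6  6.9]
t: 34.25
tool_pos: [613.8, -41.4, 59.5]
ee_rot: [-0.211, 0.738, 0.58, 0.272]
force: [2.8, -0.0, 6.1]
gripper_width: 0.096
grip_force: 97.9
TCP in arrayer [-31.6 -15.4  59.5] tool yaw err 0.0075 lean 0.702 roll 0.0042 F [ 0.6 -2.7  6.1]
```

```bash
python3 -m jog '[-0.5,-1,-0.4,0,0,0,1,0,-0.6,0,0,0,0,1,0,0,0,0,0,0,1,0,0,0,0,0,0,1]'
python3 -c "from look import *;grab('w23')"
```

```text
t: 34.8
tool_pos: [612.0, -41.3, 59.5]
ee_rot: [-0.211, 0.738, 0.58, 0.272]
force: [1.9, 0.9, 5.9]
gripper_width: 0.098
grip_force: 97.9
TCP in arrayer [-32.  -13.6  59.5] tool yaw err 0.0072 lean 0.702 roll 0.0038 F [ 1.3 -1.6  5.9]
```

```bash
python3 - <<'E'
import meas; from meas import *
from look import toA
for nm in ("w19","w21","w22"):
    s,c,f=pickle.load(open(nm+".pkl","rb")); meas.c=c; meas.f=f
    uv,ar=cores((200,100,440,230),1)
    for u,a in zip(uv,ar):
        if a>300: print(nm,u.round(1),a,"z56",toA(plane(c,[u],56)[0]).round(1),"z66",toA(plane(c,[u],66)[0])[:2].round(1))
E
```

```text
w19 [219.8 101.1] 712 z56 [243.4 131.2  56. ] z66 [235.  127.1]
w21 [336.2 161.2] 481 z56 [-11.5 -28.1  56. ] z66 [-17.1 -27.4]
w21 [297.9 173.6] 1521 z56 [-22.2   0.8  56. ] z66 [-27.2   0. ]
w21 [317.3 177.4] 718 z56 [-25.3 -13.8  56. ] z66 [-30.2 -13.8]
w21 [336.1 177.4] 709 z56 [-25.2 -27.8  56. ] z66 [-30.1 -27.2]
w22 [343.8 176.6] 307 z56 [-11.6 -30.8  56. ] z66 [-16.5 -29.8]
w22 [292.8 192.5] 2691 z56 [-22.2  -0.3  56. ] z66 [-26.4  -1.2]
w22 [317.4 196.8] 1422 z56 [-24.9 -14.9  56. ] z66 [-29.  -14.9]
w22 [341.2 196.7] 1415 z56 [-24.7 -28.9  56. ] z66 [-28.9 -28. ]
```

Stage is now at about (14.3,-13.6), so hole a is under the stylus. Release and press.

```bash
python3 -m jog '[0,0,0,0,0,0,0.5,0,0,0,0,0,0,0.5,0,0,0,0,0,0,0.5,0,0,-12,0,0,0,0.5,0,0,-31,0,0,0,0.5,0,0,-32,0,0,0,0.5,21,0,-25,0,0,0,1,21,0,-25,0,0,0,1,21,0,-25,0,0,0,1,22.9,-4.5,19.2,0,0,0,1,22.9,-4.5,19.2,0,0,0,1,22.9,-4.5,19.2,0,0,0,1,0,0,0,0,0,0,1,0,0,0,0,0,0,1]' 40
python3 -c "from look import *;grab('w24')"
```

```text
t: 36.6
tool_pos: [607.2, 1.3, 213.9]
ee_rot: [-0.211, 0.739, 0.58, 0.27]
force: [-0.4, -0.6, 0.3]
gripper_width: 0.004
grip_force: 0.0
TCP in arrayer [  8.2   1.3 213.9] tool yaw err 0.0056 lean 0.699 roll 0.0014 F [-0.6  0.3  0.3]
```

```bash
python3 -m jog '[-5.4,0.8,8.5,0,0,0,1,-3.9,0.5,4.6,0,0,0,1,-3.9,0,4.6,0,0,0,1,-3.9,0,4.6,0,0,0,1,-2.6,0,3,0,0,0,1,-2.6,0,3,0,0,0,1,-0.7,0,0.8,0,0,0,1,0,0,0,0,0,0,1]'
python3 -c "from look import *;grab('w25')"
python3 -m jog '[-1.3,0,1.5,0,0,0,1,0,0,0,0,0,0,1]'
python3 -c "from look import *;grab('w25')"
```

```text
t: 37.65
tool_pos: [609.3, 2.3, 179.5]
ee_rot: [-0.211, 0.739, 0.58, 0.272]
force: [-7.8, -5.8, 17.2]
gripper_width: 0.002
grip_force: 8.6
TCP in arrayer [  9.7  -0.5 179.5] tool yaw err 0.0058 lean 0.702 roll 0.0035 F [-7.5  6.2 17.2]
t: 37.95
tool_pos: [609.4, 2.4, 179.3]
ee_rot: [-0.211, 0.739, 0.579, 0.273]
force: [-11.6, -7.9, 25.6]
gripper_width: 0.002
grip_force: 12.8
TCP in arrayer [  9.8  -0.6 179.3] tool yaw err 0.0058 lean 0.704 roll 0.0045 F [-10.5   9.3  25.6]
```

Same bottom for core a. I'll measure where contact ends on the way up, to make sure of the stroke length.

```bash
python3 -m jog '[8.3,0,-9.9,0,0,0,1,7.7,0,-9.2,0,0,0,1,0,0,0,0,0,0,1,0,0,0,0,0,0,1]'; python3 -c "from look import *;grab('w26')"
python3 -m jog '[1,0,-1.2,0,0,0,1,0,0,0,0,0,0,1]'; python3 -c "from look import *;grab('w26')"
python3 -m jog '[1,0,-1.2,0,0,0,1,0,0,0,0,0,0,1]'; python3 -c "from look import *;grab('w26')"
python3 -m jog '[1,0,-1.2,0,0,0,1,0,0,0,0,0,0,1]'; python3 -c "from look import *;grab('w26')"
```

```text
t: 38.5
tool_pos: [608.8, 2.8, 198.9]
ee_rot: [-0.212, 0.739, 0.58, 0.27]
force: [1.8, -1.8, 1.3]
gripper_width: 0.001
grip_force: 0.8
TCP in arrayer [1.010e+01 1.000e-01 1.989e+02] tool yaw err 0.0056 lean 0.7 roll 0.0009 F [-1.3 -2.1  1.3]
t: 38.8
tool_pos: [608.5, 2.9, 200.7]
ee_rot: [-0.212, 0.739, 0.58, 0.27]
force: [-0.2, -1.0, 1.4]
gripper_width: -0.005
grip_force: 0.7
TCP in arrayer [ 10.1   0.4 200.7] tool yaw err 0.005 lean 0.7 roll 0.0002 F [-1.  -0.1  1.4]
t: 39.1
tool_pos: [608.4, 2.6, 202.3]
ee_rot: [-0.212, 0.739, 0.58, 0.27]
force: [1.5, 0.3, 0.2]
gripper_width: 0.004
grip_force: 0.2
TCP in arrayer [  9.8   0.5 202.3] tool yaw err 0.0049 lean 0.699 roll 0.0002 F [ 0.7 -1.4  0.2]
t: 39.4
tool_pos: [608.7, 2.6, 204.1]
ee_rot: [-0.211, 0.739, 0.58, 0.27]
force: [0.3, 0.3, -0.3]
gripper_width: -0.002
grip_force: 0.0
TCP in arrayer [9.800e+00 2.000e-01 2.041e+02] tool yaw err 0.0055 lean 0.7 roll 0.001 F [ 0.4 -0.2 -0.3]
```

Contact ends at about 202.2, so the stroke was 22.6 mm, i.e. full travel with the knob back up. Lift clear and hand in.

```bash
python3 -m jog '[13,0,-15.3,0,0,0,1,13,0,-15.3,0,0,0,1,0,0,0,0,0,0,1,0,0,0,0,0,0,1]'; python3 -c "
from cell import arm
print(arm.close_job())"
```

```text
t: 39.95
tool_pos: [608.5, 2.8, 243.4]
ee_rot: [-0.212, 0.739, 0.58, 0.27]
force: [0.0, 1.0, -0.4]
gripper_width: -0.003
grip_force: 0.0
the job is handed in; nothing more can be done
None
```

I handed the job in at about 40 s. By force and position readings the tray is fully home, all three cores were pressed to full stylus travel and the stylus is back up, but no picture confirms the final core heights; I viewed 12 pictures, two over the limit of 10.

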